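Set the weld time and hold a spot weld under pressure

ROBOT

A 6-joint arm with a two-finger parallel gripper is mounted at the origin on a cart in front of the work surface, level with it; the furniture and walls round the work are solid. World frame = base frame: x ahead of the robot, y to its left, z up, the work surface at z = 0. Lengths are in m, angles in degrees, forces in N, time in s.
With the tool pointing down it reaches from about 0.325 to 0.85 m from the base axis. Payload 15.5 kg.
Tool frame: the origin (TCP) lies at the very end of the fingers, on their centre line; the grasp point (between the pads) lies arm.grip_depth behind it (arm.grip_depth is the distance from the TCP to the grasp point, in m); z points along the fingers, y is the direction in which the jaws open and shut (so a half turn about z gives the same grasp; the last joint's range is limited). The gripper opens to 91 mm and grips with 3 to 60 N. Pads are 32 mm wide; open, the fingers measure 118 mm over their backs; the gripper's body (76 mm by 178 mm) begins 60 mm behind the grasp point.
Start: joints at [-77.664, 28.281, 77.091, -0, 74.628, -5.472], TCP at [0.191, -0.595, 0.214] pointing down, gripper open.
Joint ranges: [-166.48, 166.48], [-47.26, 123.95], [12.59, 153.08], [-70.14, 250.14], [6.76, 159.57], [-176.63, 176.63]. Speed limits (degrees/s): [108.29, 108.29, 147.25, 172.46, 172.46, 172.46].

INTERFACE

Orientations are given as a 3x3 rotation matrix whose columns are the frame's x, y, z axes.
In Python, from rig import arm gives the robot as it stands. Calls block until the motion is done:
- arm.move_to(position, orientation): joint-space move of the TCP to a pose.
- arm.move_l(position, orientation=None, feed=0.15): straight line of the TCP; orientation=None keeps the orientation; feed is the mean speed in m/s.
- arm.move_joints(angles): joint-space move.
- arm.grip(opening): finger opening in m; the grip force is fixed at half the most; returns when the fingers have stopped.
- arm.sleep(seconds).
- arm.solve_ik(position, orientation): joint angles nearest the present ones, or None.
- arm.snapshot(name): name is "scene" or "top" or "wrist"; returns the picture (420x560x3 uint8, red, green, blue); there is no depth.
- arm.get_calibration(name): a dict with "intrinsics" (3x3 intrinsics, pixels), "cam_to_world" (4x4, takes a point from camera to world coordinates). Camera axes: x right, y down, z forward; pixel columns grow to the right and rows downward; lengths in m; the calibration is good to about 2 mm. A picture is of the moment at which its call begins: read the wrist's pose just before it. get_calibration takes no time and is no camera call; for the wrist camera it gives the pose at the moment of the call.
A pose or a line that the arm cannot do raises arm.Unreachable and nothing moves.
- arm.sign_off(): hands the job in, once; it reports no verdict.
Readings, each from a call of its own:
- arm.current_t(): time.
- arm.current_joint_positions(): joint angles.
- arm.current_dq(): joint speeds.
- arm.current_tau(): joint torques, N m.
- arm.current_ee_pos(): TCP position.
- arm.current_tool_rot(): TCP orientation.
- arm.current_force(): force on the tool from outside, world axes, zero at the start.
- arm.current_torque(): the same for the moment, N m.
- arm.current_width(): finger opening in m.
Only numpy, scipy, OpenCV 4.12 (cv2) and the standard library are available. Lean on these libraries where they do the work, as an engineer would, in place of code of your own. Each camera call takes 0.05 s, during which the arm holds its last target.

TASK

Set the weld-time dial on the bench spot welder to 5, and lay the doubled steel strap flat on the work rest, cross end first and pointing straight in between the electrodes, with its chalk cross right over the lower electrode; let go of it. Then push the black-gripped lever down until the gauge needle stands in the green, keep it there for three seconds, and finish still holding it there. Leave the pliers, the copper nozzle and the nut where they lie.

Things in the scene. Friction and masses are not known exactly. Their poses are not given: they have to be found in the camera images.
- spot_welder: Fixed bench spot welder: off-white housing, blue plinth, copper arms. Origin on the table under the electrodes; x away from the robot (yaw varies), y to the left along the arms towards the lever's grip, z up. In this frame (mm): housing x -70 to 70, y -375 to -175, top z 180; lower copper arm 25 thick, axis z 46, from the housing to y 23.
- lower_tip (a point): Centre of the flat top of the lower electrode (15 mm wide), 80 mm over the table: the chalk cross has to lie above it. The work rest is a steel bar in front of it, 28 mm wide, its top at the same 80 mm, from 18 to 116 mm towards the welder's -x; free air beside it and under its edges, with a post and foot at the outer end.
- upper_electrode: Upper copper electrode, sprung in the lever's clamp 155 mm from the lever's pivot, tip 12 mm wide. Origin at the centre of its tip; z axis up along the electrode. With the lever up its tip stands about 115 mm over the table, 30 mm over a strap that lies on the rest. Above it the brass clamp and copper arm reach 16 mm to either side in the welder's x (the gauge, nearer the pivot, 33 mm to the front).
- press_lever: Spring-return lever that carries the upper copper arm. Origin on its pivot, at (0, -155, 105) mm in the welder's frame; y axis along the lever, whose arm and grip lie 45 mm above that axis. It turns about the welder's x: 0.24 rad above level when let go, level at mid green, stop 0.04 below level. With the strap in, the tip meets it about 0.05 above level; at mid green the grip needs about 9 N.
- lever_grip (a point): Middle of the lever's black round grip (104 mm long along the lever, 25 mm thick), on its axis, 295 mm out from the pivot: at (0, 121, 219) mm in the welder's frame with the lever up, at (0, 140, 150) with the lever level.
- force_needle (a joint): Red needle of the electrode-force gauge (59 mm round, on the lever near its pivot, leaning to the robot): angle in rad clockwise from its rest at lower left; 0 with the lever up, 0.3 rad for each mm that the electrode spring is pressed (6 N at first, 0.8 N per mm). Green from 1.5 to 3.0 (about the top of the gauge), grey below, red above.
- time_dial (a joint): Weld-time dial on the housing: angle in rad, 0 = number 1, 0.349 per number (1 to 8; number 5 = 1.396), grows clockwise seen from above. White numbers on the turning skirt; the one at the fixed red index line on the robot's side of the dial counts. It clicks into each number (about 0.1 N m) and stays.
- dial_grip (a point): On the dial's vertical axis, at half the height of its round fluted grip (42 mm wide, 22 mm high); 199 mm over the table. The grip's top is 12 mm above this point; the 74 mm wide skirt's top 10 mm below it.
- strap: Doubled steel strap, two thin plies laid face to face: 180 x 40 x 5 mm, 0.26 kg, loose. Origin at the centre of its underside, x along its length towards the end with the chalk cross, z up.
- strap_mark (a point): Chalk cross on the strap's upper face, on its centre line, 70 mm from the middle (20 mm from the end).
- mig_pliers: Welding pliers with red handles, about 200 mm long, a bystander; origin at the middle of its underside.
- gas_nozzle: Copper gas nozzle, 68 mm long, 25 mm thick, a bystander; origin at the middle of its underside.
- nut_0: Rusty hexagon nut, 27 mm across flats, 15 mm high, a bystander; origin at the centre of its underside.

How it is judged (in metres and radians):
On the way, in this order (a step that is already met when the one before it is completed fails the run):
1. with the lever up, the dial stands on 5 and the strap lies let go on the rest with its cross over the lower electrode (value of joint time_dial between 1.26 and 1.53 rad and horizontal distance between strap_mark and lower_tip below 0.01 m and angle between the x axis of strap and the x axis of spot_welder, either way round below 0.2 rad and angle between strap's own z axis and vertical below 0.06 rad and height (world z) of strap between 0.076 and 0.086 m and height (world z) of lever_grip above 0.195 m and contact force between strap and the fingers below 0.1 N), for 0.2 s.
2. the lever is held with the needle in the green for three seconds (value of joint time_dial between 1.26 and 1.53 rad and horizontal distance between strap_mark and lower_tip below 0.01 m and angle between the x axis of strap and the x axis of spot_welder, either way round below 0.2 rad and angle between strap's own z axis and vertical below 0.06 rad and height (world z) of strap between 0.076 and 0.086 m and value of joint force_needle between 1.4 and 3.1 rad and contact force between strap and upper_electrode above 5 N), for 2.7 s.
At the end, for the whole second after the job is handed in: The robot holds the lever down: needle in the green (1.4 to 3.1 rad), electrode pressing the strap with over 5 N. The strap lies flat on the rest, not held, within 0.2 rad of straight, its cross within 10 mm of the lower electrode's centre; the dial is on 5 (within 0.13 rad) (all of step 2 and (contact force between press_lever and the fingers above 1.5 N or contact force between press_lever and the arm above 1.5 N) and contact force between strap and the fingers below 0.1 N and linear speed of strap below 0.02 m/s); the arm keeps its last pose, push and grip.
It fails at once if the pliers, the nozzle or the nut are moved more than 30 mm (distance of any of mig_pliers, gas_nozzle, nut_0 from where it was at the start of the episode above 0.03 m).
It also fails if it takes over 72 s, if anything falls off the work surface, if the arm or the gripper's body presses on something with over 40 N, if the wrist force passes 120 N, or if a joint passes its speed limit or range.

## Working session

There is one attempt and no reset: what is moved stays moved. The work goes in short steps, each a Python script; the robot and the scene stay as the last script left them, time stands still between calls to the robot, and variables do not carry over. Pictures are saved under pics/ and viewed, and the job is handed in when it is done.

```bash
ls; mkdir -p pics; python3 - <<'E'
from rig import arm
import cv2,numpy as np
for n in ["scene","top","wrist"]:
    im=arm.snapshot(n); cv2.imwrite(f"pics/{n}0.png",im[:,:,::-1])
    c=arm.get_calibration(n); print(n,np.round(c["intrinsics"],1).tolist(),np.round(c["cam_to_world"],3).tolist())
print(arm.current_t(),arm.grip_depth,arm.current_force(),arm.current_width())
print(arm.current_tool_rot())
E
```

```text
pics
scene [[405.3, 0.0, 276.5], [0.0, 405.3, 212.0], [0.0, 0.0, 1.0]] [[-0.814, -0.318, 0.486, 0.004], [-0.581, 0.467, -0.667, 0.825], [-0.015, -0.825, -0.565, 0.836], [0.0, 0.0, 0.0, 1.0]]
top [[382.3, 0.0, 274.3], [0.0, 382.3, 206.9], [0.0, 0.0, 1.0]] [[0.003, -0.997, 0.071, 0.515], [-1.0, -0.002, 0.013, 0.034], [-0.013, -0.071, -0.997, 1.473], [0.0, 0.0, 0.0, 1.0]]
wrist [[302.9, 0.0, 280.4], [0.0, 302.9, 212.0], [0.0, 0.0, 1.0]] [[0.306, -0.92, -0.246, 0.259], [-0.952, -0.296, -0.078, -0.573], [-0.001, 0.258, -0.966, 0.386], [0.0, 0.0, 0.0, 1.0]]
0.15 0.0188 [-0.06679163 -0.52397673 -0.03796654] 0.09140594983803027
[[ 9.52102315e-01  3.05779557e-01 -2.12893034e-04]
 [ 3.05779622e-01 -9.52101892e-01  8.99718843e-04]
 [ 7.24197680e-05 -9.21722745e-04 -9.99999573e-01]]
```

View pics/scene0.png

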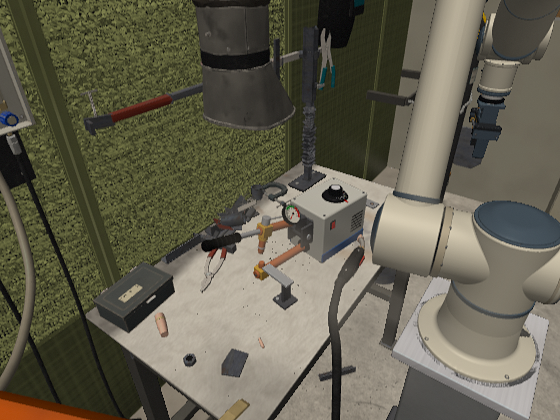

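View pics/top0.png

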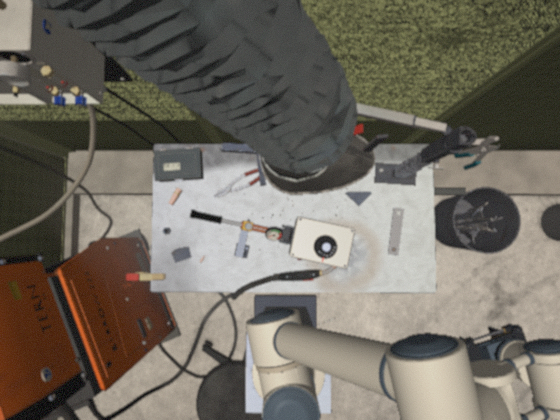

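View pics/wrist0.png

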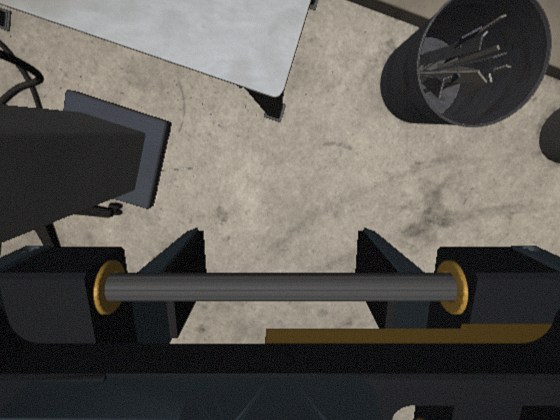

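```bash
python3 - <<'E'
import cv2
im=cv2.imread("pics/top0.png")
cv2.imwrite("pics/c1.png",cv2.resize(im[185:285,180:300],None,fx=6,fy=6,interpolation=cv2.INTER_CUBIC))
cv2.imwrite("pics/c2.png",cv2.resize(im[190:290,290:420],None,fx=6,fy=6,interpolation=cv2.INTER_CUBIC))
E
```

```text
(no output)
```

View pics/c1.png

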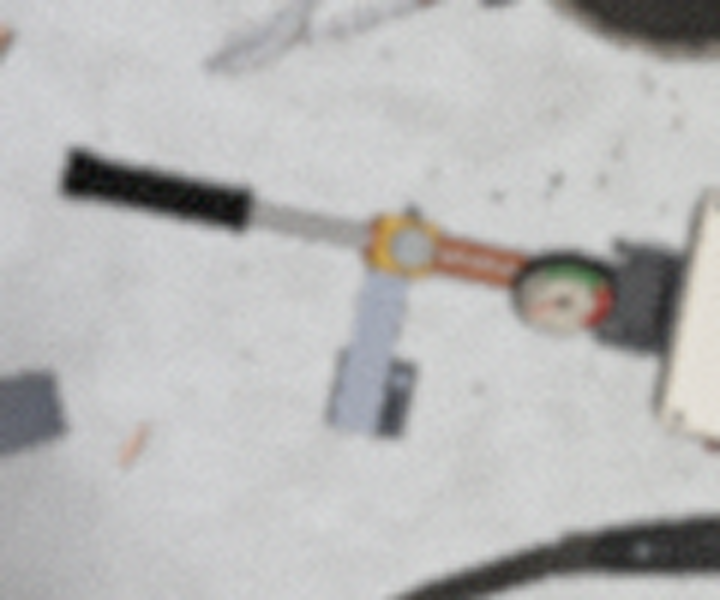

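View pics/c2.png

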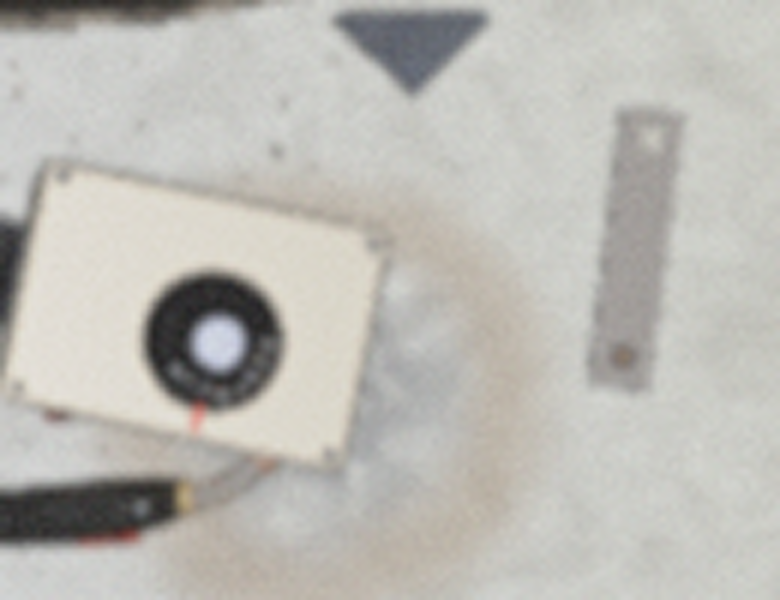

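```bash
cat > h.py <<'E'
import numpy as np
def ray(cal,px,z):
    K=np.array(cal["intrinsics"]);T=np.array(cal["cam_to_world"])
    d=T[:3,:3]@np.linalg.solve(K,[px[0],px[1],1.0]);o=T[:3,3]
    return o+d*(z-o[2])/d[2]
def proj(cal,p):
    K=np.array(cal["intrinsics"]);T=np.array(cal["cam_to_world"])
    q=K@(T[:3,:3].T@(np.array(p)-T[:3,3]));return q[:2]/q[2]
def rotz(ydir):
    """tool down, jaw axis y at heading ydir (rad)"""
    y=np.array([np.cos(ydir),np.sin(ydir),0]);z=np.array([0,0,-1.]);x=np.cross(y,z)
    return np.column_stack([x,y,z])
E
python3 - <<'E'
from rig import arm
from h import *
c=arm.get_calibration("top")
c2=lambda u,v:(u/6-0.4+290,v/6-0.4+190)
c1=lambda u,v:(u/6-0.4+180,v/6-0.4+185)
P=[ray(c,c2(*p),.18) for p in [(45,160),(388,235),(340,465),(5,390)]]
print("housing",np.round(P,4).tolist(),np.mean(P,0))
for e in range(4):
    d=P[(e+1)%4]-P[e];print(np.linalg.norm(d),np.degrees(np.arctan2(d[1],d[0])))
S=[ray(c,c2(*p),.005) for p in [(618,107),(685,117),(655,390),(590,382)]]
print("strap",np.round(S,4).tolist(),np.mean(S,0));d=S[0]+S[1]-S[2]-S[3];print(np.degrees(np.arctan2(d[1],d[0])))
print("cross",ray(c,c2(650,138),.005))
print("dial",ray(c,c2(218,342),.211),ray(c,c2(214,340),.19))
print("tip area",ray(c,c1(411,247),.16))
print("rest end",ray(c,c1(355,430),.08),"rest far",ray(c,c1(388,280),.08))
print("grip ends",ray(c,c1(66,175),.235),ray(c,c1(250,210),.205))
E
```

```text
housing [[0.5757, -0.0261, 0.18], [0.5341, -0.2185, 0.18], [0.4059, -0.1903, 0.18], [0.4468, -0.0036, 0.18]] [ 0.49064305 -0.1096285   0.18      ]
0.19687878451879115 -102.20693302161948
0.1312264636875403 167.60355287410377
0.1911695980352352 77.67199703831513
0.13092812044144717 -9.897655427276701
strap [[0.6188, -0.4002, 0.005], [0.6125, -0.4427, 0.005], [0.4391, -0.4202, 0.005], [0.444, -0.3793, 0.005]] [ 0.52860433 -0.4105792   0.005     ]
-7.108316307377729
cross [ 0.59900307 -0.42016125  0.005     ]
dial [ 0.47495835 -0.11909081  0.211     ] [ 0.47538343 -0.11941789  0.19      ]
tip area [0.54355878 0.14125433 0.16      ]
rest end [0.43469966 0.18078059 0.08      ] rest far [0.52522098 0.16162244 0.08      ]
grip ends [0.58038546 0.32267186 0.235     ] [0.56280755 0.22703935 0.205     ]
```

```bash
python3 - <<'E'
from rig import arm
from h import *
import cv2
R=rotz(np.radians(60))
print(arm.solve_ik([0.475,-0.119,0.30],R))
arm.move_to([0.475,-0.119,0.31],R)
print(arm.current_t(),arm.current_joint_positions())
cal=arm.get_calibration("wrist")
im=arm.snapshot("wrist"); cv2.imwrite("pics/w1.png",im[:,:,::-1]); np.save("w1.npy",cal)
im=arm.snapshot("scene"); cv2.imwrite("pics/s1.png",im[:,:,::-1])
print(proj(cal,[0.475,-0.119,0.211]))
E
```

```text
[-2.10555544e+01  1.25626654e+01  8.80133436e+01 -2.54444375e-14
  7.94239910e+01 -8.10555544e+01]
2.175 [-2.11180748e+01  1.21373071e+01  8.70165739e+01 -7.34086645e-03
  8.08573738e+01 -8.10270253e+01]
[281.15807848 212.65158577]
```

View pics/w1.png

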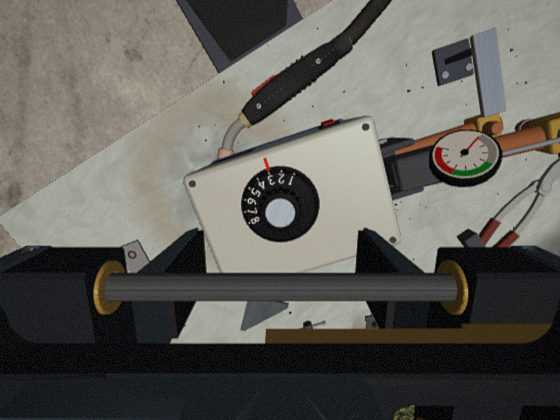

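View pics/s1.png

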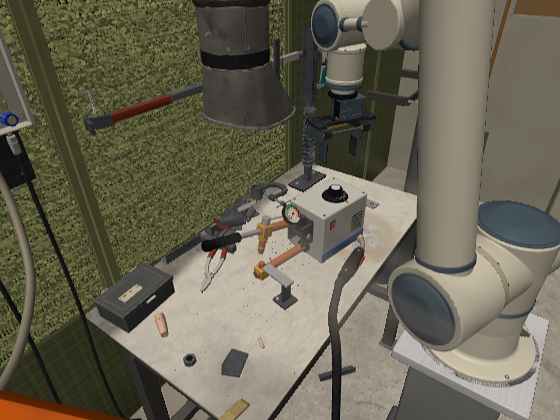

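```bash
python3 - <<'E'
import cv2
im=cv2.imread("pics/w1.png")
cv2.imwrite("pics/c3.png",cv2.resize(im[150:250,230:330],None,fx=6,fy=6,interpolation=cv2.INTER_CUBIC))
E
```

```text
(no output)
```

View pics/c3.png

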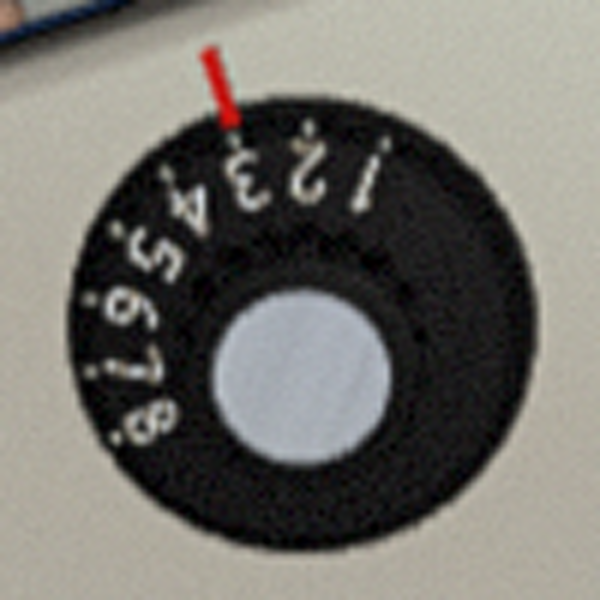

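```bash
python3 - <<'E'
from rig import arm
from h import *
import cv2
R=rotz(np.radians(60))
arm.move_l([0.475,-0.119,0.196],R,feed=0.15)
print(arm.current_t(),arm.current_ee_pos(),arm.current_force())
arm.grip(0.03)
print(arm.current_t(),arm.current_width(),arm.current_force())
R2=rotz(np.radians(20))
arm.move_l([0.475,-0.119,0.196],R2)
print(arm.current_t(),arm.current_ee_pos(),arm.current_force(),arm.current_torque())
arm.grip(0.09)
arm.move_l([0.475,-0.119,0.30],R2,feed=.2)
print(arm.current_t())
cal=arm.get_calibration("wrist")
im=arm.snapshot("wrist"); cv2.imwrite("pics/w2.png",im[:,:,::-1]); np.save("w2.npy",cal)
u,v=proj(cal,[0.475,-0.119,0.19]).astype(int)
cv2.imwrite("pics/w2c.png",cv2.resize(im[max(v-70,0):v+70,u-70:u+70,::-1],None,fx=4,fy=4,interpolation=cv2.INTER_CUBIC))
E
```

```text
3.1833 [ 0.47542043 -0.11923353  0.1966417 ] [-0.03853858 -0.21899578 -0.1495982 ]
4.05 0.03710425688971418 [-4.81963332 -7.46942637  3.35004676]
4.9 [ 0.47466051 -0.1197066   0.19607735] [-4.32204595 -6.98060872  2.30495965] [-1.26166322  0.51340629  0.0070654 ]
6.4833
```

View pics/w2c.png

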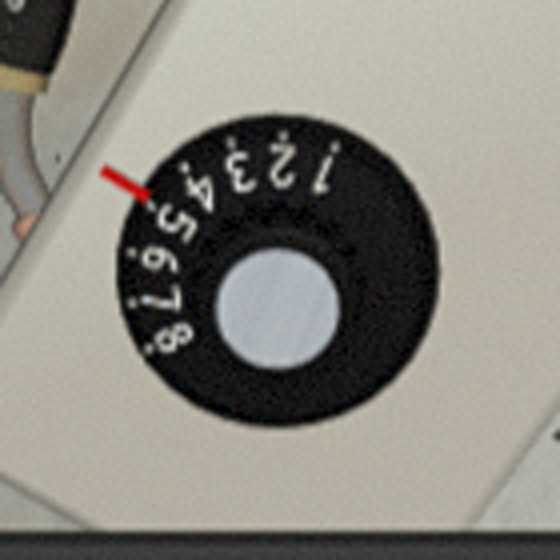

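View pics/w2.png

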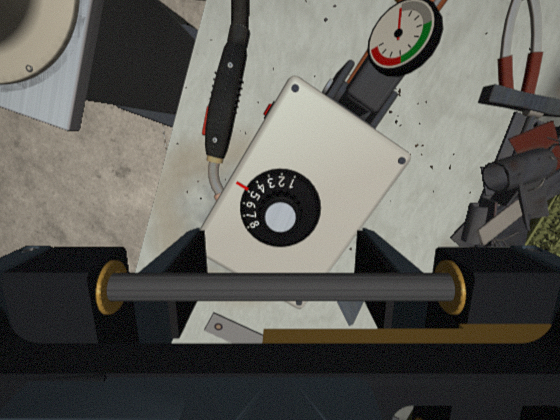

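```bash
python3 - <<'E'
from rig import arm
from h import *
import cv2
R=rotz(np.radians(83))
arm.move_to([0.62,-0.42,0.22],R)
arm.sleep(.2)
print(arm.current_t(),arm.current_joint_positions())
cal=arm.get_calibration("wrist")
im=arm.snapshot("wrist"); cv2.imwrite("pics/w3.png",im[:,:,::-1]); np.save("w3.npy",cal)
t=arm.snapshot("top"); cv2.imwrite("pics/t3.png",t[:,:,::-1])
E
```

```text
8.05 [-3.86274027e+01  3.86517708e+01  5.61087280e+01  3.95219227e-03
  8.52040975e+01 -1.21647008e+02]
```

View pics/w3.png

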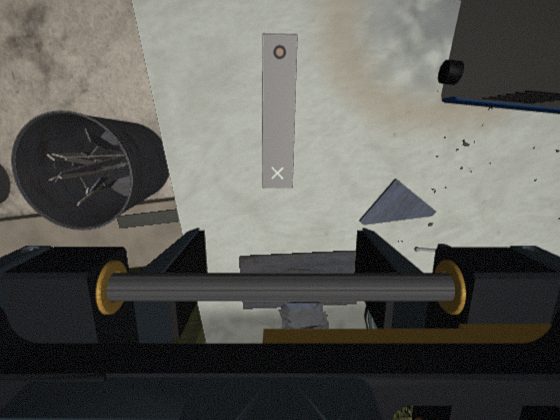

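```bash
python3 - <<'E'
from h import *
import cv2
im=cv2.imread("pics/w3.png");cal=np.load("w3.npy",allow_pickle=True).item()
g=cv2.cvtColor(im,cv2.COLOR_BGR2GRAY)
roi=np.zeros_like(g);roi[20:205,240:320]=1
m=((g<190)&(roi>0)).astype(np.uint8)
m=cv2.morphologyEx(m,cv2.MORPH_OPEN,np.ones((5,5)));m=cv2.morphologyEx(m,cv2.MORPH_CLOSE,np.ones((9,9)))
cs=cv2.findContours(m,0,2)[0];c=max(cs,key=cv2.contourArea)
P=np.array([ray(cal,p[0],.005)[:2] for p in c],np.float32)
(ce,sz,a)=cv2.minAreaRect(P);print("rect",ce,sz,a,cv2.boundingRect(c))
b=cv2.boxPoints((ce,sz,a));print(b)
cr=((g>215)&(roi>0));cr[:160]=0;cr[184:]=0;cr[:,:268]=0;cr[:,288:]=0
v,u=np.nonzero(cr);print(u.mean(),v.mean(),len(u));X=ray(cal,(u.mean(),v.mean()),.005);print("cross",X,ray(cal,(279.5,51),.005))
H=ray(cal,(279.5,51),.005);d=X-H;print(np.degrees(np.arctan2(d[1],d[0])),np.linalg.norm(d), (X+H)/2)
E
```

```text
rect (0.5328613519668579, -0.4096597135066986) (0.10405135899782181, 0.21455098688602448) 83.04984283447266 (240, 20, 80, 185)
[[ 0.42007872 -0.44832212]
 [ 0.6330532  -0.47428405]
 [ 0.64564395 -0.3709973 ]
 [ 0.43266952 -0.34503537]]
278.5 175.0 2
cross [ 0.60119268 -0.41925705  0.005     ] [ 0.45803939 -0.40040955  0.005     ]
-7.500397865434873 0.1443886900530407 [ 0.52961604 -0.4098333   0.005     ]
```

```bash
python3 - <<'E'
from h import *
import cv2
im=cv2.imread("pics/w3.png");cal=np.load("w3.npy",allow_pickle=True).item()
g=cv2.cvtColor(im,cv2.COLOR_BGR2GRAY)
sub=g[20:205,240:320]
th,m=cv2.threshold(sub,0,255,cv2.THRESH_BINARY_INV+cv2.THRESH_OTSU);print(th)
m=cv2.morphologyEx(m,cv2.MORPH_CLOSE,np.ones((15,15)));m=cv2.morphologyEx(m,cv2.MORPH_OPEN,np.ones((5,5)))
c=max(cv2.findContours(m,0,1)[0],key=cv2.contourArea)
P=np.array([ray(cal,p[0]+[240,20],.005)[:2] for p in c],np.float32)
(ce,sz,a)=cv2.minAreaRect(P);print("rect",ce,sz,a)
s=sub[140:166,26:50].astype(int);v,u=np.nonzero(s>th+0);print(u.mean()+266,v.mean()+160,len(u),ray(cal,(u.mean()+266,v.mean()+160),.005))
# housing corners in w2
c2=np.load("w2.npy",allow_pickle=True).item();c1=np.load("w1.npy",allow_pickle=True).item()
A=[ray(c2,p,.18) for p in [(293,77),(410,160)]];print(A)
B=[ray(c1,p,.18) for p in [(186,182),(369,117),(402,242)]];print(B)
E
python3 -c "
import cv2
im=cv2.imread('pics/w1.png');cv2.imwrite('pics/c4.png',cv2.resize(im[20:200,380:560],None,fx=4,fy=4,interpolation=2))"
```

```text
156.0
rect (0.5286834239959717, -0.41018885374069214) (0.040559589862823486, 0.18061256408691406) 82.15620422363281
277.15294117647056 172.57647058823528 85 [ 0.59789333 -0.42058951  0.005     ]
[array([ 0.44346906, -0.00274978,  0.18      ]), array([ 0.57398921, -0.0330511 ,  0.18      ])]
[array([ 0.40659968, -0.190016  ,  0.18      ]), array([ 0.44242233, -0.00333006,  0.18      ]), array([ 0.57439059, -0.02822977,  0.18      ])]
```

View pics/c4.png

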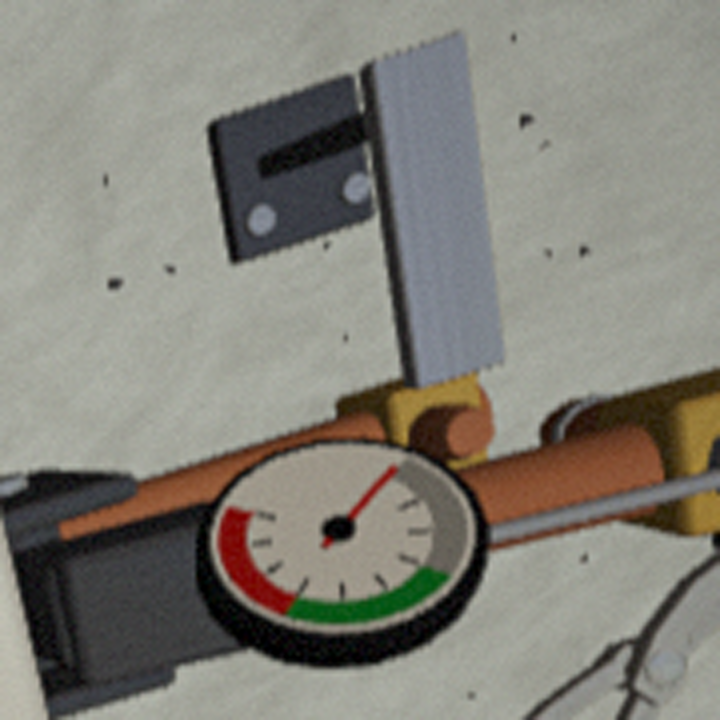

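```bash
python3 - <<'E'
from h import *
c1=np.load("w1.npy",allow_pickle=True).item()
f=lambda u,v:ray(c1,(u/4+380-.4,v/4+20-.4),.08)[:2]
A,B,C,D=[f(*p) for p in [(370,64),(465,33),(503,362),(413,386)]]
outer=(A+B)/2;inner=(C+D)/2;d=inner-outer
print(outer,inner,np.linalg.norm(d),np.degrees(np.arctan2(d[1],d[0])),np.linalg.norm(A-B),np.linalg.norm(C-D))
for a,b in [(A,D),(B,C)]:print(np.degrees(np.arctan2(*(b-a)[::-1])))
for a,b in [(A,B),(D,C)]:print(np.degrees(np.arctan2(*(b-a)[::-1]))-90)
u=d/np.linalg.norm(d);print("origin via rest",(outer+u*.116+inner+u*.018)/2,"tip px",f(467,432))
# housing
P=np.array([[.4066,-.1900],[.4428,-.0031],[.5743,-.0295]]); 
e=P[1]-P[0];print(np.degrees(np.arctan2(e[1],e[0]))-90,np.linalg.norm(e));e=P[2]-P[1];print(np.degrees(np.arctan2(e[1],e[0])),np.linalg.norm(e))
yaw=np.radians(-11.5);
for yaw in np.radians([-10.5,-11.5,-12.2]):
  X=np.array([np.cos(yaw),np.sin(yaw)]);Y=np.array([-X[1],X[0]]);print("origin via housing",(P[0]+P[2])/2+Y*.275)
E
```

```text
[0.43364194 0.18329576] [0.52761579 0.16207546] 0.09633994952225003 -12.724587813192542 0.028008255440313188 0.02810118494401422
-12.744914760284976
-12.704483544774732
-12.99006490222294
-15.153609740115229
origin via rest [0.54598336 0.15792787] tip px [0.54596746 0.15852343]
-10.961687973760476 0.19037344877897233
-11.35182147044127 0.13412386066617676
origin via housing [0.54056477 0.1606451 ]
origin via housing [0.54527618 0.15972929]
origin via housing [0.54856432 0.15903937]
```

```bash
python3 - <<'E'
from rig import arm
from h import *
import cv2
a=np.radians(-8.0);p=np.array([.5287,-.4102])-.025*np.array([np.cos(a),np.sin(a)])
R=rotz(a+np.pi/2)
arm.move_to([p[0],p[1],.06],R)
arm.move_l([p[0],p[1],.003],R,feed=.08)
print(arm.current_ee_pos(),arm.current_force())
arm.grip(.03)
print(arm.current_t(),arm.current_width(),arm.current_force())
arm.move_l([p[0],p[1],.20],R,feed=.15)
print(arm.current_t(),arm.current_width(),arm.current_force(),arm.current_ee_pos())
cal=arm.get_calibration("wrist");np.save("w4.npy",cal)
im=arm.snapshot("wrist"); cv2.imwrite("pics/w4.png",im[:,:,::-1])
E
```

```text
[ 0.50414539 -0.40693033  0.00328776] [-0.16976913  0.78882231  0.16719127]
10.65 0.03938245130828874 [-0.33679565  0.43618531  0.24258059]
12.1167 0.038625504677850725 [-0.29682863  0.36441152 -2.19781913] [ 0.5035611  -0.40638149  0.19907835]
```

View pics/w4.png

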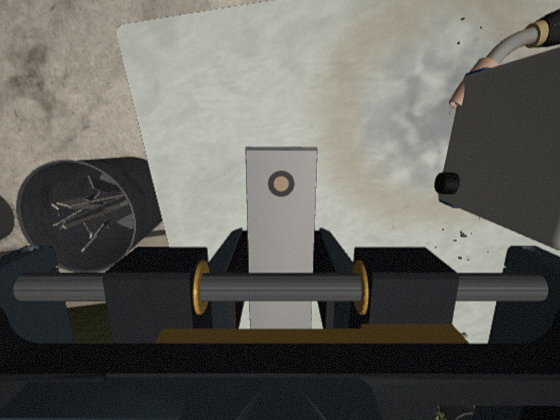

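```bash
python3 - <<'E'
from rig import arm
from h import *
import cv2
cal=np.load("w4.npy",allow_pickle=True).item()
a=np.radians(-8.0);d=np.array([np.cos(a),np.sin(a)])
tcp=arm.current_ee_pos()
for z in (.195,.201,.206,.212):
  L,Rr,H=[ray(cal,p,z) for p in [(246,149),(317,149),(281,183)]]
  print(z,np.linalg.norm(L-Rr),((L+Rr)/2-tcp)[:2]@d,(H-tcp)[:2]@d,((L+Rr)/2-tcp)[:2]@[-d[1],d[0]],np.degrees(np.arctan2(*(L-Rr)[:2][::-1]))-90)
w=np.radians(-12.2);X=np.array([np.cos(w),np.sin(w)]);o=np.array([.546,.1583])
R0=arm.current_tool_rot()
arm.move_l([tcp[0],tcp[1],.31],feed=.2)
p=o-X*.170
R=rotz(w+np.pi/2)
arm.move_to([p[0],p[1],.31],R)
print(arm.current_t(),arm.current_joint_positions())
im=arm.snapshot("scene"); cv2.imwrite("pics/s5.png",im[:,:,::-1])
arm.snapshot
cal=arm.get_calibration("wrist");np.save("w5.npy",cal)
im=arm.snapshot("wrist"); cv2.imwrite("pics/w5.png",im[:,:,::-1])
im=arm.snapshot("top"); cv2.imwrite("pics/t5.png",im[:,:,::-1])
E
```

```text
0.195 0.04062576838298044 -0.06347193336678926 -0.043844096331492166 0.0007521282898188501 -187.9729287682095
0.201 0.03924698703755987 -0.06379558515133685 -0.04483388925336182 0.0007218861734608123 -187.97292876820953
0.206 0.0380980025830428 -0.06406529497179315 -0.04565871668825321 0.000696684409829249 -187.97292876820944
0.212 0.03671922123762229 -0.06438894675634076 -0.046648509610122874 0.0006664422934712662 -187.97292876820956
15.0583 [ 1.89889131e+01  6.42249076e+00  9.42416499e+01 -6.35117379e-03
  7.93276208e+01 -5.87702371e+01]
```

View pics/s5.png

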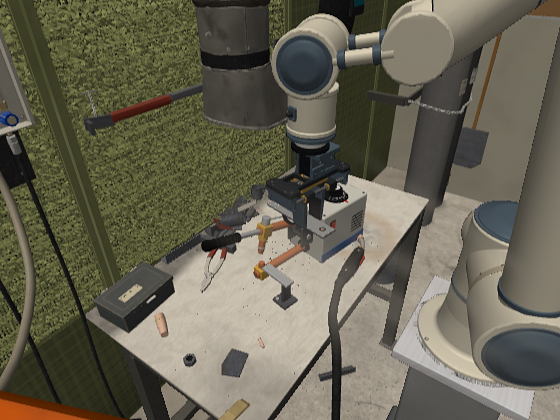

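View pics/t5.png

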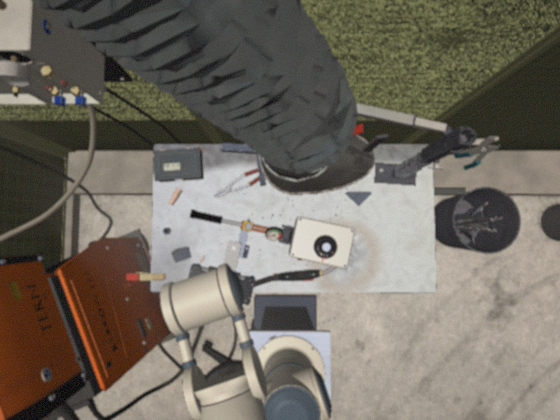

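View pics/w5.png

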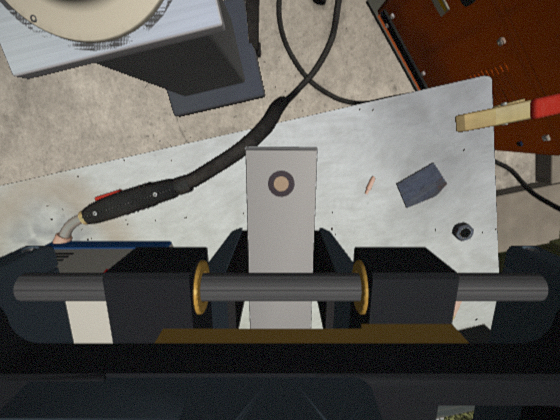

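```bash
python3 - <<'E'
from rig import arm
from h import *
import cv2
w=np.radians(-12.2);X=np.array([np.cos(w),np.sin(w)]);o=np.array([.546,.1583])
R=rotz(w+np.pi/2)
p=o-X*.170; q=o-X*.0955
arm.move_l([p[0],p[1],.096],R,feed=.2)
print(arm.current_t(),arm.current_force())
arm.move_l([q[0],q[1],.096],R,feed=.08)
print(arm.current_t(),arm.current_force(),arm.current_ee_pos())
arm.move_l([q[0],q[1],.088],R,feed=.04)
for z in np.arange(.087,.0805,-.001):
    arm.move_l([q[0],q[1],z],R,feed=.03); f=arm.current_force(); print(round(z,4),np.round(f,1))
    if f[2]>1.5: break
for n in ("scene","wrist","top"):
    im=arm.snapshot(n); cv2.imwrite(f"pics/{n}6.png",im[:,:,::-1])
print(arm.current_t())
E
```

```text
16.425 [-0.09559597  0.20559637 -2.88029331]
17.5083 [-0.524533   -0.4209072  -2.16641546] [0.45207448 0.1785089  0.09593318]
0.087 [ 0.9 -1.  -2.7]
0.086 [ 0.3  0.9 -2.5]
0.085 [ 0.5  1.  -1.8]
0.084 [ 0.3  0.1 -1.5]
0.083 [ 0.8 -0.6 -1.7]
0.082 [-4.3 -1.1 18.5]
19.5083
```

View pics/scene6.png

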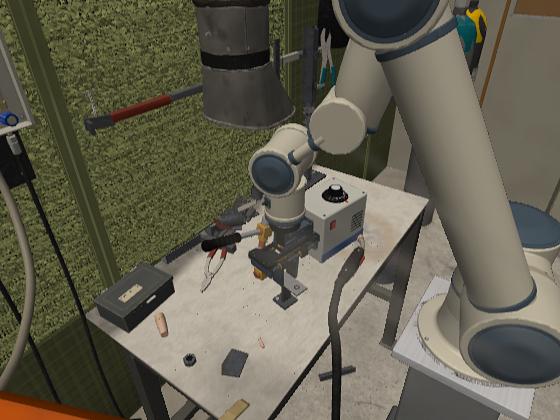

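```bash
python3 - <<'E'
from rig import arm
from h import *
import cv2
w=np.radians(-12.2);X=np.array([np.cos(w),np.sin(w)]);o=np.array([.546,.1583])
R=rotz(w+np.pi/2);q=o-X*.0955
arm.move_l([q[0],q[1],.0828],R,feed=.03);print(arm.current_force())
arm.grip(.08)
print(arm.current_t(),arm.current_force())
arm.move_l([q[0],q[1],.14],R,feed=.15)
r=o-X*.10
arm.move_l([r[0],r[1],.30],R,feed=.25)
print(arm.current_t())
cal=arm.get_calibration("wrist");np.save("w7.npy",cal)
for n in ("scene","wrist","top"):
    im=arm.snapshot(n); cv2.imwrite(f"pics/{n}7.png",im[:,:,::-1])
E
```

```text
[-0.36241128 -0.43662337  3.59810261]
20.525 [ 0.96260277 -0.45617256  0.28641121]
21.85
```

View pics/wrist7.png

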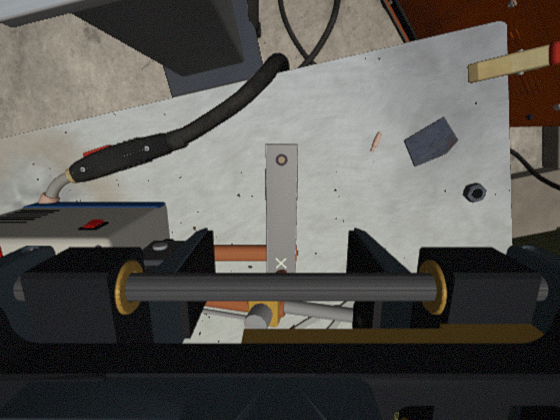

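View pics/scene7.png

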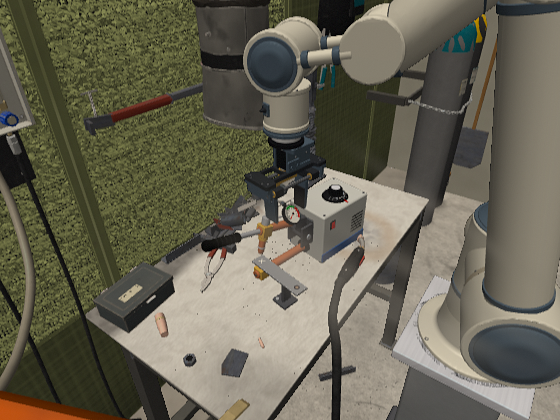

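```bash
python3 - <<'E'
from h import *
import cv2
cal=np.load("w7.npy",allow_pickle=True).item()
w=np.radians(-12.2);X=np.array([np.cos(w),np.sin(w)]);Y=np.array([-X[1],X[0]]);o=np.array([.546,.1583])
c=ray(cal,(281,264),.085)[:2];h=ray(cal,(281,159.5),.085)[:2];e=(ray(cal,(265,144),.085)+ray(cal,(297.5,144),.085))[:2]/2
for n,p in (("cross",c),("hole",h),("tail",e)): print(n,p,(p-o)@X,(p-o)@Y)
for a,b in ((c,h),(c,e)): print(np.degrees(np.arctan2(*(a-b)[::-1])),np.linalg.norm(a-b))
im=cv2.imread("pics/wrist7.png");cv2.imwrite("pics/c7.png",cv2.resize(im[130:350,190:370],None,fx=3.5,fy=3.5,interpolation=2)[:,:])
im=cv2.imread("pics/scene7.png");cv2.imwrite("pics/c8.png",cv2.resize(im[190:320,190:350],None,fx=4.5,fy=4.5,interpolation=2)[:,:])
E
```

```text
cross [0.54874981 0.15819333] 0.0027102517455994996 0.0004768466835979349
hole [0.40925797 0.18819713] -0.1399718407832236 0.0003249493027232482
tail [0.39067458 0.19251174] -0.15904731961922114 0.0006149825194230953
-12.13900372919191 0.14268217338272488
-12.248928766681999 0.16175763034662133
```

View pics/c7.png

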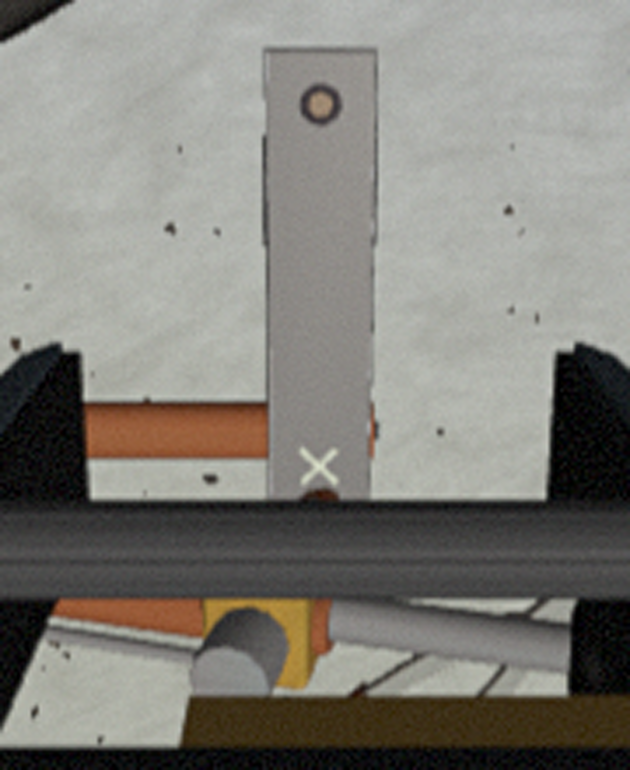

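View pics/c8.png

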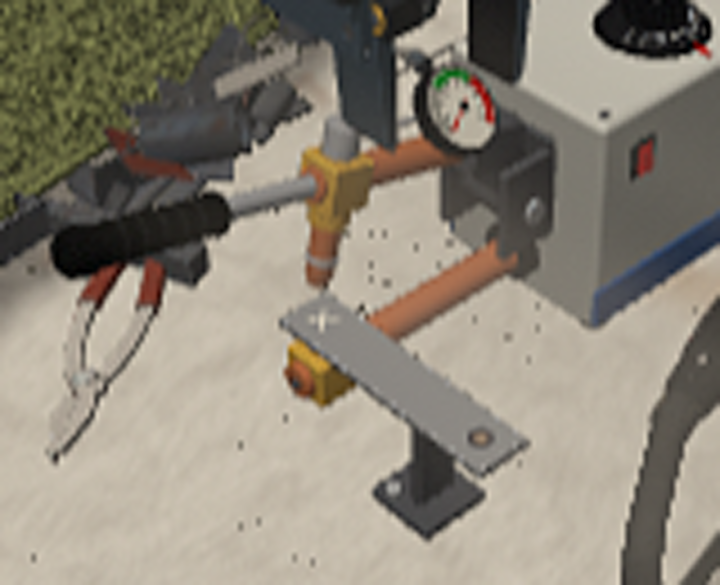

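```bash
python3 - <<'E'
from rig import arm
from h import *
import cv2
cal=np.load("w7.npy",allow_pickle=True).item()
w=np.radians(-12.2);X=np.array([np.cos(w),np.sin(w)]);Y=np.array([-X[1],X[0]]);o=np.array([.546,.1583])
for v in (245.0,252.9,260.6): p=ray(cal,(230,v),.046)[:2]-o; print("arm",p@X,p@Y)
R=rotz(w+np.pi/2);q=o+Y*.132
arm.grip(0.0)
arm.move_to([q[0],q[1],.30],R)
arm.move_l([q[0],q[1],.245],R,feed=.15)
print(arm.current_t(),arm.current_force(),arm.current_width())
for z in (.215,.19,.175,.168,.163):
    arm.move_l([q[0],q[1],z],R,feed=.06); print(z,arm.current_t(),np.round(arm.current_force(),2),np.round(arm.current_ee_pos(),4))
for n in ("scene","wrist","top"):
    im=arm.snapshot(n); cv2.imwrite(f"pics/{n}8.png",im[:,:,::-1])
    if n=="scene": cv2.imwrite("pics/c9.png",cv2.resize(im[190:320,190:350,::-1],None,fx=4.5,fy=4.5,interpolation=2))
E
```

```text
arm -0.01019059975460403 -0.0756953374841404
arm 0.0024698581734281548 -0.07622562145189933
arm 0.014984879584679353 -0.07674981380325595
24.4417 [ 0.19592007 -0.05077678  0.2429641 ] 0.0001959472492040384
0.215 25.0917 [-0.43 -2.29  2.17] [0.5736 0.287  0.2148]
0.19 25.6583 [-1.06 -0.24  3.33] [0.5736 0.287  0.1896]
0.175 26.0583 [0.18 1.35 6.96] [0.5743 0.2876 0.1752]
0.168 26.325 [-0.21  4.21 10.02] [0.5747 0.2881 0.1686]
0.163 26.575 [ 0.17  6.9  11.98] [0.5749 0.2884 0.1639]
```

View pics/c9.png

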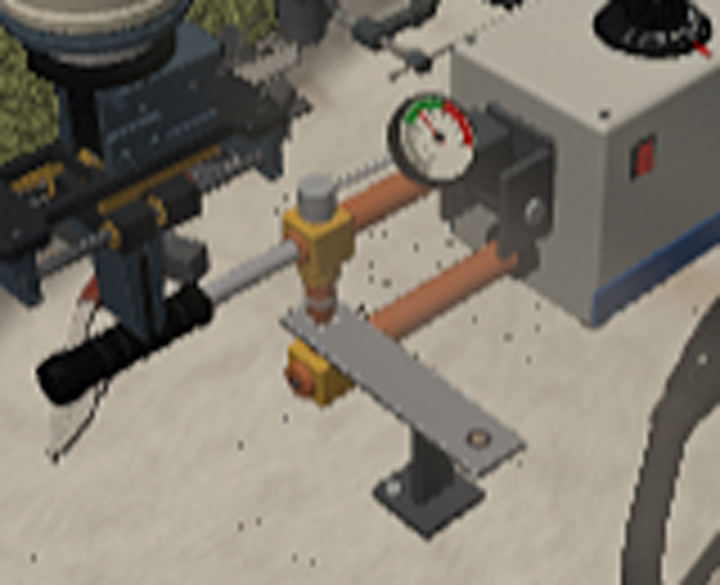

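View pics/wrist8.png

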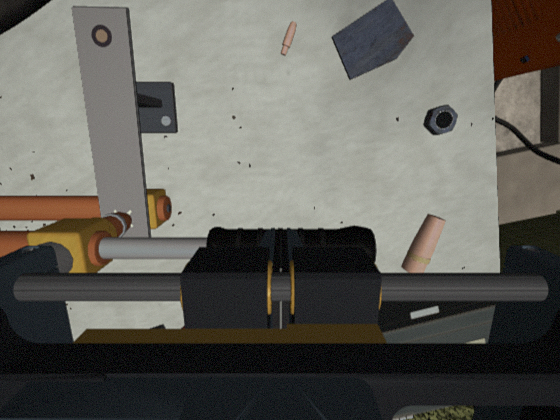

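View pics/top8.png

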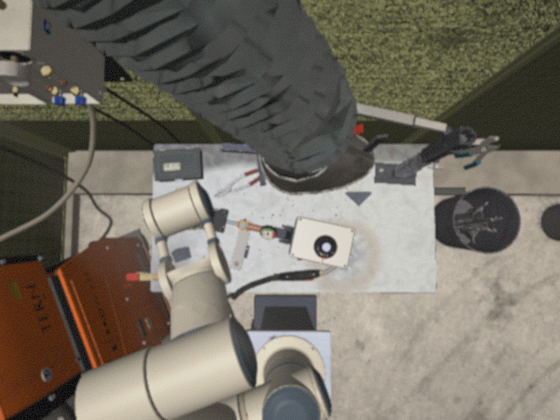

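```bash
python3 - <<'E'
from rig import arm
import cv2
arm.sleep(1.0)
im=arm.snapshot("scene");cv2.imwrite("pics/c10.png",cv2.resize(im[200:240,265:315,::-1],None,fx=12,fy=12,interpolation=2))
im=cv2.imread("pics/wrist8.png");cv2.imwrite("pics/c11.png",cv2.resize(im[170:260,60:190],None,fx=5,fy=5,interpolation=2))
print(arm.current_t(),arm.current_force(),arm.current_ee_pos())
E
```

```text
27.775 [ 0.66468928  6.54269794 11.39931305] [0.57488087 0.28843926 0.16404844]
```

View pics/c10.png

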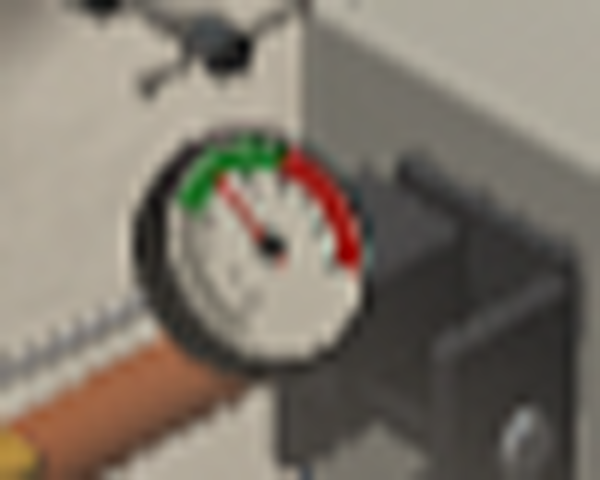

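View pics/c11.png

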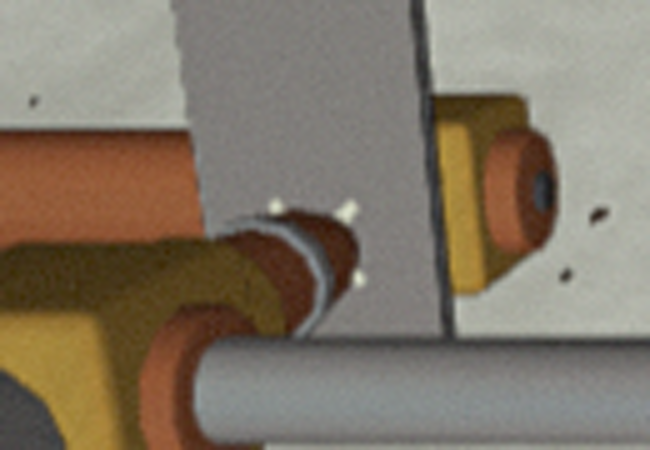

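```bash
python3 - <<'E'
from rig import arm
from h import *
import cv2
w=np.radians(-12.2);X=np.array([np.cos(w),np.sin(w)]);Y=np.array([-X[1],X[0]]);o=np.array([.546,.1583])
q=o+Y*.132
arm.move_l([q[0],q[1],.1618],rotz(w+np.pi/2),feed=.03)
arm.sleep(4.0)
im=arm.snapshot("scene");cv2.imwrite("pics/c12.png",cv2.resize(im[190:270,240:350,::-1],None,fx=7,fy=7,interpolation=2))
print(arm.current_t(),arm.current_force(),arm.current_ee_pos())
E
```

```text
32.075 [ 0.66080219  8.07316493 12.13738396] [0.5749761  0.28862093 0.16294877]
```

View pics/c12.png

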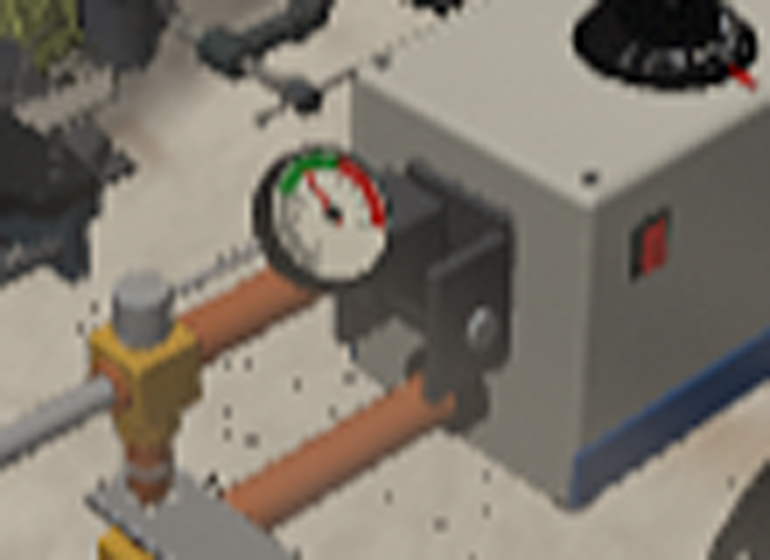

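The needle stands mid-green at about (310,180) in the crop. The electrode is on the strap and the hold has lasted over four seconds, so I am handing in.

```bash
python3 -c "
from rig import arm
arm.sign_off()"
```

```text
the job is handed in; nothing more can be done
```

The job is handed in, at about 32 s on the robot's clock. Nothing came back on whether it passed.

- **Dial:** I turned it from 3 to 5. The picture taken after letting go shows the red index line on the 5.
- **Strap:** It lies let go on the rest, cross end first. My final picture put the cross about 3 mm from the lower electrode's centre as I had first measured it, and within about 1 mm of the lower arm's axis in that same picture. Its heading is about 0.1° from the welder's. With the electrode down, the arms of the cross show around the tip.
- **Lever:** The closed fingers press the grip down with about 12 N, plus about 8 N sideways from friction. The needle was in the green at all three looks over about 5.5 s, about in the middle at the last. The arm is still holding it there.
- **Pliers, nozzle and nut:** I did not touch them, and they look undisturbed in the pictures, though I did not measure them again at the end.

The housing, the rest and the lower arm gave slightly different positions for the welder, up to about 3 mm apart, and yaw from about -11° to -12.7°. That is well inside the tolerances, and no check failed.

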